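# Relieve the pressure of a water filter

## Robot

A 6-joint arm with a two-finger parallel gripper is mounted at the origin on the work surface. World frame = base frame: x ahead of the robot, y to its left, z up, the work surface at z = 0. Lengths are in mm, angles in rad, forces in N, time in s.
With the tool pointing down it reaches from about 350 to 875 mm from the base axis. Payload 4.2 kg.
Tool frame: the origin (TCP) lies midway between the tips of the shut fingers; the grasp point (between the pads) lies 19 mm behind it; x points along the fingers, y is the direction in which the jaws open and shut, and the axes are right-handed (so a half turn about x gives the same grasp; the last joint's range is limited). The gripper opens to 85 mm and grips with 20 to 120 N. Pads are 22 mm wide; open, the fingers measure 114 mm over their backs; the gripper's body (76 mm by 85 mm) begins 54 mm behind the grasp point. The pads swing forward as they close: fully open they stand 13 mm farther back than shut.
Start: joints at [1.427, 0.385, 0.008, 0, -1.194, -0.259], TCP at [244.964, 574.971, 231.312] pointing down, gripper open.
Joint ranges: [-3.14, 3.14], [-1.21, 2.06], [-1.07, 1.41], [-3.16, 2.05], [-2.99, -0.16], [-3.1, 3.1]. Speed limits (rad/s): [2.79, 2.79, 3.14, 3.14, 3.14, 3.14].

## Interface

Orientations are given as a unit quaternion [x, y, z, w].
In Python, from bench import readout, imaging, arm gives the robot as it stands.
- The arm moves only by the tool arm_command, never from a script. Its argument "increments" is a list of rows, each a list of 3 entries, a list of its own where there are three numbers: the turn, a rotation vector about the world's x, y, z in degrees, then the shift along the world's x, y, z in mm, then the closure, from 0 (fully open) to 1 (shut). In form: [[[ax, ay, az], [tx, ty, tz], fingers], ...]. A call has exactly 5 rows; each row is the pose to reach, as a shift and turn from the pose measured when the call began; what a row does not reach only later rows make up. A row lasts 1/10 s, in which the tool goes at most 50 mm and 8.59 degrees, less where a joint would pass 70% of its speed; a pose out of reach is approached as far as the arm can. A call with a gripper value outside its range is refused whole. The fingers move at their own pace and stop on an object; the grip force is fixed at half the most. Time passes only in rows, so rows that repeat a pose let the fingers close, or fill a call up. It gives the time, the measured TCP pose, the force and the opening at its end, in the units of the state.
- readout.read_state(): the state, without advancing time (a new reading comes with each control period).
- imaging.get_image(name): name is "scene" or "side" or "wrist"; returns (picture, depth): 384x512x3 uint8, blue, green, red; 384x512 float32, mm along the optical axis (not along the pixel's ray), 0 where there is no reading.
- imaging.camera_info(name): a dict with "vfov" (degrees; the focal length in pixels is half the picture's height over the tangent of half this angle, whatever the lens; pixels are square), "cx", "cy" (the principal point, pixels), "eye" and "rotation" of the camera in the world; the wrist camera has in their place "T_tool_cam" (4x4, takes a point from camera to tool coordinates, whose origin is the TCP and whose axes are the tool frame's). Camera axes: x right, y down, z forward; pixel columns grow to the right and rows downward; lengths in mm; the calibration is good to about 2 mm. A picture is of the moment at which its call begins: read the wrist's pose just before it. camera_info takes no time and is no camera call.
- arm.job_done(): hands the job in, once; it reports no verdict.
The state is a dict: "clock": time; "joints": joint angles; "joint_vel": joint speeds; "joint_efforts": joint torques, N m; "position": TCP position; "ee_rot": TCP orientation; "contact_force": force on the tool from outside, world axes, zero at the start; "wrist_torque": the same for the moment, N m; "gripper_width": finger opening in mm.
Only numpy, scipy, OpenCV 4.12 (cv2) and the standard library are available. Lean on these libraries where they do the work, as an engineer would, in place of code of your own. Each camera call takes 0.05 s, during which the arm holds its last target. There are 200 camera calls.

## Task

Get the water filter ready for a cartridge change: shut the ball valve on the inlet, the side with the pressure gauge, by swinging its lever a full quarter turn until it stands square across the pipe. Only then press the white relief knob on top of the filter head about half way down (8 mm of its 16 mm, never down to its stop) with the gripper's fingers, hold it there steadily for at least three seconds, and finish while still holding it so. Leave the outlet valve open, and do not disturb the filter parts and tools standing around.

Things in the scene. Friction and masses are not known exactly. Their poses are not given: they have to be found in the camera images.
- filter: Fixed filter station on the bench: white canister, 140 mm diameter; white head block 60 x 150 mm, top 200 mm above the bench; cross pipe at 175 mm height with a brass ball valve at each end (inlet +y, outlet -y). Origin: centre of the canister's underside, on the bench. z up, y along the pipe towards the inlet. Hoses bend down to the bench 242 mm from the middle; pipe and hose lie below 195 mm.
- gauge (a point): Centre of the face of the round steel pressure gauge (62 mm diameter, face up, 189 mm above the bench), on the filter's +x side of the inlet valve, 68 mm from the pipe.
- relief_top (a point): Centre of the flat top of the relief knob, over the middle of the filter head; it moves with the knob. Knob: white plastic disc, 36 mm diameter, 10 mm thick, on a 14 mm steel stem, its top 248 mm above the bench when up; under it a brass seat of 42 mm diameter, with its top 214 mm above the bench.
- relief (a joint): Travel of the relief knob straight down, in m: 0 up (rest), 0.016 at its stop. A spring pushes it back up: about 4 N to start it moving, then 0.6 N more for each mm (about 9 N at half travel, 13.5 N at the stop). It rises as soon as it is let go.
- inlet_pivot (a point): On the turning axis (vertical) of the inlet valve's lever, at the height of the lever's top face, 225 mm above the bench and 130 mm from the middle of the filter along its +y.
- inlet_tip (a point): Middle of the outer end of the inlet lever, on its top face, 95 mm from the axis; it moves with the lever. The lever is a level steel bar, 16 mm wide, 12 mm thick (213 to 225 mm above the bench), with free space of 20 mm or more under it beyond the valve; a round steel hub of 28 mm diameter is on the axis.
- inlet (a joint): Angle of the inlet lever in rad: 0 open (lever along the pipe, pointing outward, filter +y), 1.571 shut (square across the pipe, pointing to filter -x), where it meets a stop. It grows counter-clockwise seen from above. Starts open or nearly open. Stays where it is left; needs about 0.12 N m to turn (1.6 N at 75 mm from the axis).
- outlet_tip (a point): Middle of the outer end of the outlet lever, on its top face: same lever, mirrored, at the -y end, axis 130 mm from the middle.
- outlet (a joint): Angle of the outlet lever in rad: 0 open (pointing outward, filter -y), 1.571 shut (pointing to filter -x). Starts open or nearly open; must be left so.
- cartridge: Bystander: spare filter cartridge, an upright white cylinder of 66 mm diameter and 127 mm height. Origin: centre of its underside.
- jar: Bystander: low closed grease jar of 56 mm diameter and 50 mm height. Origin: centre of its underside.
- fitting: Bystander: brass hexagon plug of 40 mm width and 42 mm height, standing. Origin: centre of its underside.
- wrench: Bystander: steel wrench of 180 mm length lying on the bench. Origin: centre of its underside.

How it is judged (in metres and radians):
On the way, in this order (a step that is already met when the one before it is completed fails the run):
1. the inlet valve is shut: its lever within 10 degrees of square to the pipe (value of joint inlet above 1.4 rad), for 0.2 s.
2. the relief knob is held 5 to 11 mm down by the fingers for 3 s (value of joint relief between 0.005 and 0.011 m and contact force between the fingers and filter above 2 N and value of joint inlet above 1.4 rad), for 3 s.
At the end, for the whole second after the job is handed in: The fingers are still holding the relief knob 5 to 11 mm down (of 16), steadily, with more than 2 N; the inlet lever is at 1.40 rad or more (1.571 is fully shut), the outlet lever still open (below 0.4 rad), and the four bystanders are within 30 mm of where they stood (all of step 2 and velocity of joint relief between -0.01 and 0.01 m/s and value of joint outlet below 0.4 rad and distance of each of cartridge, jar, fitting, wrench from where it was at the start of the episode below 0.03 m); the arm keeps its last pose, push and grip.
It fails at once if the relief knob is pressed (more than 3 mm) while the inlet valve is not shut (below 1.3 rad) (value of joint relief above 0.003 m and value of joint inlet below 1.3 rad).
It fails at once if the relief knob is pushed to its stop (more than 15 mm) (value of joint relief above 0.015 m).
It fails at once if the outlet valve is turned (beyond 0.5 rad) (value of joint outlet above 0.5 rad).
It fails at once if a bystander is shifted by more than 40 mm (distance of any of cartridge, jar, fitting, wrench from where it was at the start of the episode above 0.04 m).
It also fails if it takes over 53 s, if anything falls off the work surface, if the arm or the gripper's body presses on something with over 40 N, if the wrist force passes 120 N, or if a joint passes its speed limit or range.

## Working session

There is one attempt and no reset: what is moved stays moved. The work goes in short steps, Python scripts to look and compute and a tool call to move; the robot and the scene stay as the last step left them, time stands still between calls to the robot, and variables do not carry over. Pictures are saved under pics/ and viewed, about 8 in all and at most 12, crops included, and the job is handed in when it is done.

Besides the shell and the picture viewer there is one more tool, called after "Call:" as name([rows], argument=value, ...), one row to a line, values as JSON. arm_command: Moves the arm, as the interface text tells. Its arguments: {"type":"object","properties":{"increments":{"type":"array","items":{"type":"array"}}},"required":["increments"]}

```bash
mkdir -p pics; cat > h.py <<'E'
import numpy as np, cv2
from bench import readout, imaging, arm
from scipy.spatial.transform import Rotation as R
def cam(n, st=None):
    i=imaging.camera_info(n); f=192/np.tan(np.radians(i["vfov"])/2)
    if "eye" in i: return f,i["cx"],i["cy"],np.array(i["eye"]),np.array(i["rotation"])
    T=np.array(i["T_tool_cam"]); Rt=R.from_quat(st["ee_rot"]).as_matrix()
    return f,i["cx"],i["cy"],Rt@T[:3,3]+np.array(st["position"]),Rt@T[:3,:3]
def ray(c,u,v,z):
    f,cx,cy,e,M=c; d=M@np.array([(u-cx)/f,(v-cy)/f,1]); return e+d*(z-e[2])/d[2]
def cloud(c,dep):
    f,cx,cy,e,M=c; v,u=np.mgrid[:dep.shape[0],:dep.shape[1]]
    P=np.stack([(u-cx)/f*dep,(v-cy)/f*dep,dep],-1)@M.T+e; P[dep<=0]=np.nan; return P
def shot(n):
    st=readout.read_state(); im,d=imaging.get_image(n); return im,d,cam(n,st)
E
python3 - <<'E'
from h import *
print(readout.read_state())
for n in("scene","side","wrist"):
    im,d,c=shot(n); cv2.imwrite(f"pics/{n}0.png",im); np.save(f"pics/{n}0.npy",d); print(n,c,imaging.camera_info(n).keys())
a=cv2.imread("pics/scene0.png");b=cv2.imread("pics/side0.png")
cv2.imwrite("pics/both0.png",cv2.resize(np.vstack([a,b]),None,fx=.78,fy=.78))
E
```

```text
{'clock': 0.0, 'joints': array([ 1.42658124e+00,  3.85562587e-01,  6.63748464e-03, -4.89715765e-04,
       -1.19398572e+00, -2.58627198e-01]), 'joint_vel': array([ 0.00102866, -0.00050456,  0.00027016, -0.00202505, -0.00047497,
        0.00230652]), 'joint_efforts': array([ 7.31533819e-04, -3.92292488e+01,  1.88399380e+01,  4.18634981e+00,
       -4.66360667e-03,  2.24987964e-06]), 'position': array([244.76353835, 574.45517645, 230.22387323]), 'ee_rot': array([-0.69268027,  0.14228323,  0.69291611,  0.14077209]), 'contact_force': array([-0.03349847, -0.20354642, -0.05354463]), 'wrist_torque': array([-0.00750105, -0.01112789, -0.05956941]), 'gripper_width': 85.74251486485639}
scene (np.float64(492.37151855845025), 263.800255452414, 184.20148415840902, array([1265.67292245, -192.22285825,  863.83374765]), array([ 0.74579529,  0.54571217, -0.22927277, -0.30564949])) dict_keys(['vfov', 'cx', 'cy', 'eye', 'rotation'])
side (np.float64(470.98806953423957), 253.29464251808275, 181.54623800368302, array([ 110.4670968 , -490.77621937,  753.20369763]), array([ 0.84556229, -0.32521567,  0.1530646 , -0.39475362])) dict_keys(['vfov', 'cx', 'cy', 'eye', 'rotation'])
wrist (np.float64(291.7084204754209), 260.0295747012013, 190.78571435075963, array([319.87575503, 544.23912197, 373.10140188]), array([[-0.39197124, -0.87339668, -0.28902733],
       [-0.91997307,  0.37309466,  0.12020783],
       [ 0.00284544,  0.31301537, -0.9497438 ]])) dict_keys(['vfov', 'cx', 'cy', 'T_tool_cam'])
```

View pics/scene0.png

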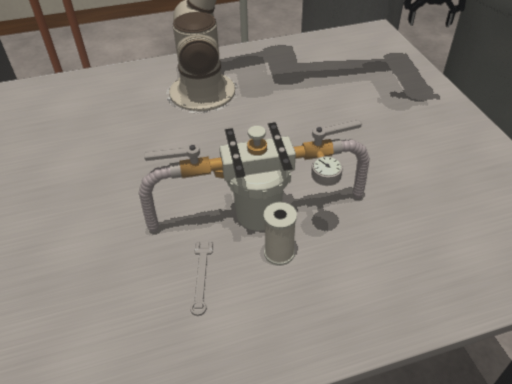

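View pics/side0.png

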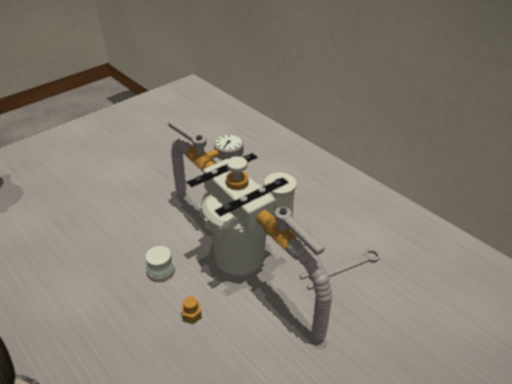

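The scene view shows the knob top at (257,132), inlet hub (319,130), inlet tip (361,125), gauge (327,167), outlet hub (194,150) and outlet tip (147,154). The cartridge is at (280,240) and the wrench at (200,278).

The side view shows the knob at (237,163), inlet hub (199,139), inlet tip (170,126), gauge (229,144) and outlet tip (321,249). The jar is at (159,262) and the fitting at (191,309), both on the filter's -x side.

```bash
sed -i 's/np.array(i\["rotation"\])/R.from_quat(i["rotation"]).as_matrix()/' h.py
python3 - <<'E'
from h import *
s=cam("scene");b=cam("side")
pts=dict(knob=((257,132),(237,163),248),inpiv=((319,130),(199,139),225),intip=((361,125),(170,126),225),gauge=((327,167),(229,144),189),outpiv=((194,148),(283,213),225),outtip=((147,154),(321,249),225))
for k,(p,q,z) in pts.items(): print(k,ray(s,*p,z).round(),ray(b,*q,z).round())
print("cart",ray(s,280,214,127).round(),"jar",ray(b,159,255,50).round(),"fit",ray(b,191,302,42).round(), "wr",ray(s,200,278,5).round())
for n,c in(("scene",s),("side",b)):
    d=np.load(f"pics/{n}0.npy");P=cloud(c,d)
    for k,(p,q,z) in pts.items():
        u,v=p if n=="scene" else q; print(n,k,P[v,u].round())
    z=P[...,2]; m=(z>243)&(z<256)&(P[...,0]>350)&(P[...,0]<800)
    print(n,"knobtop",np.nanmedian(P[m],0),m.sum())
E
```

```text
knob [535.  17. 248.] [529.  13. 248.]
inpiv [541. 148. 225.] [543. 144. 225.]
intip [552. 237. 225.] [527. 221. 225.]
gauge [614. 139. 189.] [608. 132. 189.]
outpiv [ 517. -108.  225.] [ 518. -114.  225.]
outtip [ 506. -199.  225.] [ 505. -207.  225.]
cart [653.  27. 127.] jar [388.  89.  50.] fit [372. -37.  42.] wr [ 668. -151.    5.]
scene knob [535.  18. 248.]
scene inpiv [546. 146. 230.]
scene intip [304. 387.   3.]
scene gauge [614. 139. 189.]
scene outpiv [ 521. -108.  228.]
scene outtip [ 506. -199.  225.]
scene knobtop [533.00705135  15.97015431 247.6253168 ] 185
side knob [530.  14. 247.]
side inpiv [540. 140. 229.]
side intip [533. 230. 218.]
side gauge [608. 132. 189.]
side outpiv [ 515. -116.  228.]
side outtip [ 507. -206.  222.]
side knobtop [529.55549131  14.30401644 247.37680553] 223
```

Call:
arm_command([
  [[0, 0, 3], [30, -30, 20], 1],
  [[0, 0, 6], [60, -60, 40], 1],
  [[0, 0, 9], [92, -93, 40], 1],
  [[0, 0, 13], [125, -127, 40], 1],
  [[0, 0, 17], [160, -160, 40], 1],
])

```text
clock: 0.65
position: [405.5, 413.1, 270.5]
ee_rot: [-0.706, 0.037, 0.706, 0.036]
contact_force: [-0.1, -0.1, -0.6]
gripper_width: 12.2
```

Call:
arm_command([
  [[0, 0, 0], [30, -30, 0], 1],
  [[0, 0, 0], [60, -60, 0], 1],
  [[0, 0, 0], [93, -93, 0], 1],
  [[0, 0, 0], [125, -125, 0], 1],
  [[0, 0, 0], [150, -150, 0], 1],
])

```text
clock: 1.15
position: [556.7, 261.0, 270.1]
ee_rot: [-0.706, 0.037, 0.706, 0.036]
contact_force: [0.6, 0.8, -0.6]
gripper_width: 0.0
```

```bash
python3 - <<'E'
from h import *
im,d,c=shot("wrist"); cv2.imwrite("pics/w1.png",im); np.save("pics/w1.npy",d)
P=cloud(c,d); z=P[...,2]; m=(z>205)&(z<232)&(P[...,1]<250)&(P[...,1]>170)&(abs(P[...,0]-550)<60)
q=P[m]; print(m.sum(),np.median(q,0) if len(q) else 0)
for y in range(170,250,10):
    r=q[(q[:,1]>y)&(q[:,1]<y+10)&(q[:,2]>219)]
    if len(r): print(y,r[:,0].min().round(),r[:,0].max().round(),np.median(r[:,2]).round())
E
```

```text
2476 [544.74046663 205.96503548 224.72717519]
170 536.0 551.0 225.0
180 535.0 551.0 225.0
190 534.0 551.0 225.0
200 534.0 550.0 225.0
210 534.0 550.0 225.0
220 534.0 550.0 225.0
230 533.0 550.0 225.0
240 534.0 549.0 224.0
```

View pics/w1.png

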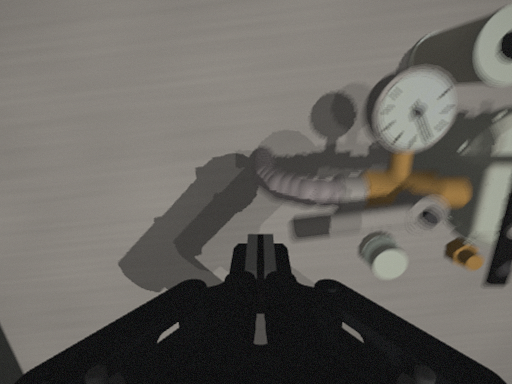

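The wrist view shows the lever as a grey bar from (310,227) to the hub at (430,213), with the gauge at (418,108). The lever lies at x 534–550 and z 225, so it is open by about 0.1 rad. I'll go down on its +x side.

Call:
arm_command([
  [[0, 0, 0], [15, -25, 0], 1],
  [[0, 0, 0], [30, -50, 0], 1],
  [[0, 0, 0], [30, -50, -22], 1],
  [[0, 0, 0], [30, -50, -45], 1],
  [[0, 0, 0], [30, -50, -65], 1],
])

```text
clock: 1.7
position: [588.8, 207.6, 203.3]
ee_rot: [-0.706, 0.04, 0.707, 0.037]
contact_force: [0.6, 0.3, -0.2]
gripper_width: -0.0
```

```bash
python3 - <<'E'
from h import *
piv=np.array([543.,145]);ey=np.array([.097,.995]);ex=np.array([.995,-.097])
for t in np.radians([10,25,40,55,70,80,90]):
    r=np.cos(t)*ey-np.sin(t)*ex; n=-(np.sin(t)*ey+np.cos(t)*ex)
    h=8+11*abs(np.cos(t))+14.5*abs(np.sin(t)); print(np.degrees(t).round(),(piv+68*r-h*n).round(1))
E
```

```text
10.0 [559.  214.4]
25.0 [543.1 217.1]
40.0 [525.8 215.6]
55.0 [508.4 209.1]
70.0 [492.6 197.2]
80.0 [484.  186.5]
90.0 [477.5 174. ]
```

Call:
arm_command([
  [[0, 0, 0], [-15, 4, 1], 1],
  [[0, 0, 0], [-26, 7, 2], 1],
  [[0, 0, 0], [-34, 8, 2], 1],
  [[0, 0, 0], [-40, 9, 2], 1],
  [[0, 0, 0], [-46, 9, 2], 1],
])

```text
clock: 2.2
position: [543.2, 217.0, 206.3]
ee_rot: [0.706, -0.039, -0.706, -0.037]
contact_force: [2.5, -1.3, 0.2]
gripper_width: 0.1
```

Call:
arm_command([
  [[0, 0, 0], [-6, 0, 0], 1],
  [[0, 0, 0], [-12, -1, 0], 1],
  [[0, 0, 0], [-18, -2, 0], 1],
  [[0, 0, 0], [-24, -4, 0], 1],
  [[0, 0, 0], [-30, -6, 0], 1],
])

```text
clock: 2.7
position: [512.9, 211.0, 206.5]
ee_rot: [0.707, -0.039, -0.706, -0.037]
contact_force: [2.7, 0.7, -0.6]
gripper_width: 0.2
```

Contact is clean at about 2.7 N, so I'll carry on along the arc.

Call:
arm_command([
  [[0, 0, 0], [-5, -3, 0], 1],
  [[0, 0, 0], [-11, -7, 0], 1],
  [[0, 0, 0], [-16, -11, 0], 1],
  [[0, 0, 0], [-20, -15, 0], 1],
  [[0, 0, 0], [-24, -19, 0], 1],
])

```text
clock: 3.2
position: [488.5, 191.7, 206.5]
ee_rot: [0.707, -0.039, -0.706, -0.037]
contact_force: [3.3, 1.3, 0.2]
gripper_width: 0.1
```

Call:
arm_command([
  [[0, 0, 0], [-3, -4, 0], 1],
  [[0, 0, 0], [-6, -8, 0], 1],
  [[0, 0, 0], [-8, -12, 0], 1],
  [[0, 0, 0], [-10, -15, 0], 1],
  [[0, 0, 0], [-11, -18, 0], 1],
])

```text
clock: 3.7
position: [477.9, 175.0, 206.5]
ee_rot: [0.707, -0.038, -0.705, -0.039]
contact_force: [0.6, 11.8, -1.2]
gripper_width: 0.2
```

The force jump to 11.8 N suggests the stop. I'll back off along +y, go up and check.

Call:
arm_command([
  [[0, 0, 0], [0, -1, 0], 1],
  [[0, 0, 0], [0, 10, 0], 1],
  [[0, 0, 0], [0, 20, 20], 1],
  [[0, 0, 0], [0, 20, 50], 1],
  [[0, 0, 0], [0, 20, 80], 1],
])

```text
clock: 4.2
position: [476.9, 194.7, 286.6]
ee_rot: [-0.706, 0.039, 0.706, 0.037]
contact_force: [0.3, -0.2, -0.1]
gripper_width: 0.2
```

```bash
python3 - <<'E'
from h import *
im,d,c=shot("wrist"); s,ds,cs=shot("side"); cv2.imwrite("pics/c2.png",np.hstack([im[:,100:],s[60:,:380].copy() if 0 else s[:,:380]]))
for n,dd,cc in(("w",d,c),("s",ds,cs)):
    P=cloud(cc,dd);z=P[...,2]
    m=(z>221)&(z<228)&(P[...,0]>435)&(P[...,0]<527)&(P[...,1]>120)&(P[...,1]<180); q=P[m]
    print(n,len(q))
    if len(q)>20:
        print(q.min(0).round(),q.max(0).round()); k=np.polyfit(q[:,0],q[:,1],1); print(np.degrees(np.arctan(k[0])))
    m=(z>244)&(z<252)&(abs(P[...,0]-531)<40)&(abs(P[...,1]-15)<40)
    if m.sum()>20: q=P[m]; print("knob",np.median(q,0).round(1),q.min(0).round(1),q.max(0).round(1),len(q))
print(readout.read_state()["position"])
E
```

```text
w 2149
[450. 142. 221.] [527. 164. 227.]
-5.300237091017957
knob [529.   36.1 245.4] [520.7  33.4 244. ] [538.3  37.4 247.6] 79
s 237
[449. 139. 221.] [527. 162. 227.]
-5.311041604657319
knob [529.7  14.5 247.5] [512.9  -1.7 244.1] [549.6  34.2 249.9] 219
[479.25602454 195.76357911 290.67967865]
```

View pics/c2.png

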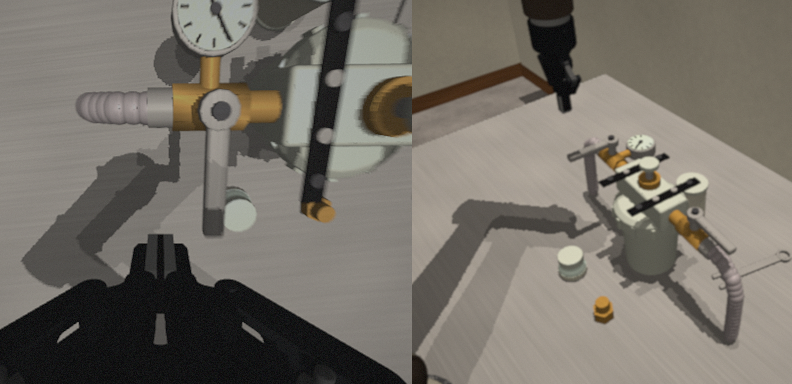

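The picture confirms the valve is shut. The lever runs from the hub (219,110) straight down to (213,235), square to the pipe, at -5.3° in the world, which matches the filter's x axis. The bystanders haven't moved and the knob is at (530,15). Next I'll go above the knob.

Call:
arm_command([
  [[0, 0, 0], [12, -40, 0], 1],
  [[0, 0, 0], [24, -82, 0], 1],
  [[0, 0, 0], [36, -124, 0], 1],
  [[0, 0, 0], [48, -164, 0], 1],
  [[0, 0, 0], [52, -181, 0], 1],
])

```text
clock: 4.8
position: [530.7, 11.9, 289.4]
ee_rot: [0.708, -0.038, -0.704, -0.04]
contact_force: [0.5, 0.4, 0.2]
gripper_width: 0.0
```

Call:
arm_command([
  [[0, 0, 0], [0, 0, -8], 1],
  [[0, 0, 0], [0, 0, -16], 1],
  [[0, 0, 0], [0, 0, -22], 1],
  [[0, 0, 0], [0, 0, -26], 1],
  [[0, 0, 0], [0, 0, -28], 1],
])

```text
clock: 5.3
position: [530.4, 12.7, 260.7]
ee_rot: [0.708, -0.038, -0.705, -0.039]
contact_force: [-0.4, -0.6, 0.3]
gripper_width: -0.2
```

```bash
python3 - <<'E'
from h import *
print(readout.read_state()["position"],readout.read_state()["contact_force"])
im,d,c=shot("wrist"); s,ds,cs=shot("side"); a,da,ca=shot("scene")
cv2.imwrite("pics/c3.png",np.hstack([cv2.resize(s[100:220,180:300],None,fx=2.5,fy=2.5),cv2.resize(a[70:190,200:320],None,fx=2.5,fy=2.5)]))
E
```

```text
[530.35269158  12.70472826 260.68461034] [-0.44521719 -0.64347614  0.33431239]
```

View pics/c3.png

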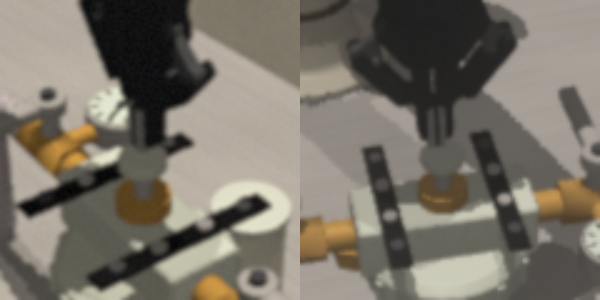

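Both crops show the shut finger tips centred just over the knob, side at (145,145) and scene at (437,140). I'll press slowly from here.

Call:
arm_command([
  [[0, 0, 0], [0, 2, -3], 1],
  [[0, 0, 0], [0, 2, -6], 1],
  [[0, 0, 0], [0, 2, -9], 1],
  [[0, 0, 0], [0, 2, -11], 1],
  [[0, 0, 0], [0, 2, -12], 1],
])

```text
clock: 5.95
position: [530.6, 14.3, 249.1]
ee_rot: [0.708, -0.038, -0.704, -0.04]
contact_force: [-0.1, 0.8, 0.8]
gripper_width: 0.1
```

Call:
arm_command([
  [[0, 0, 0], [0, 0, -1], 1],
  [[0, 0, 0], [0, 0, -2], 1],
  [[0, 0, 0], [0, 0, -3], 1],
  [[0, 0, 0], [0, 0, -4], 1],
  [[0, 0, 0], [0, 0, -4], 1],
])

```text
clock: 6.45
position: [530.7, 14.2, 245.7]
ee_rot: [0.708, -0.038, -0.704, -0.04]
contact_force: [-2.1, -0.0, 5.3]
gripper_width: 0.1
```

Call:
arm_command([
  [[0, 0, 0], [0, 0, -1], 1],
  [[0, 0, 0], [0, 0, -2], 1],
  [[0, 0, 0], [0, 0, -3], 1],
  [[0, 0, 0], [0, 0, -4], 1],
  [[0, 0, 0], [0, 0, -5], 1],
])

```text
clock: 6.95
position: [530.7, 14.2, 241.6]
ee_rot: [0.708, -0.038, -0.704, -0.039]
contact_force: [-2.8, 1.2, 7.0]
gripper_width: -0.0
```

Call:
arm_command([
  [[0, 0, 0], [0, 0, 0], 1],
  [[0, 0, 0], [0, 0, 0], 1],
  [[0, 0, 0], [0, 0, 0], 1],
  [[0, 0, 0], [0, 0, 0], 1],
  [[0, 0, 0], [0, 0, 0], 1],
])

```text
clock: 7.45
position: [530.7, 14.2, 242.5]
ee_rot: [0.709, -0.038, -0.704, -0.039]
contact_force: [-2.8, 0.8, 7.9]
gripper_width: 0.0
```

Call:
arm_command([
  [[0, 0, 0], [0, 0, -1], 1],
  [[0, 0, 0], [0, 0, -2], 1],
  [[0, 0, 0], [0, 0, -3], 1],
  [[0, 0, 0], [0, 0, -3], 1],
  [[0, 0, 0], [0, 0, -3], 1],
])

```text
clock: 7.95
position: [530.7, 14.2, 240.7]
ee_rot: [0.709, -0.038, -0.703, -0.039]
contact_force: [-3.7, 1.2, 8.6]
gripper_width: 0.1
```

```bash
python3 - <<'E'
from h import *
F=[]
for i in range(20):
    s,ds,cs=shot("side"); st=readout.read_state(); F.append([*st["contact_force"],st["position"][2]])
print(np.mean(F,0),np.std(F,0),st["clock"],st["position"])
P=cloud(cs,ds);z=P[...,2]
for zr in range(226,252,2):
    m=(z>=zr)&(z<zr+2)&(np.hypot(P[...,0]-530,P[...,1]-14.5)<19); print(zr,m.sum())
cv2.imwrite("pics/c4.png",cv2.resize(s[100:300,100:340],None,fx=2.5,fy=2.5))
E
```

```text
[ -3.81052566   0.8354524    8.07732339 240.72598444] [0.44348663 0.49420383 0.42140126 0.01249735] 8.95 [530.73781955  14.23731342 240.71805899]
226 0
228 0
230 8
232 14
234 20
236 20
238 48
240 45
242 8
244 8
246 8
248 10
250 12
```

View pics/c4.png

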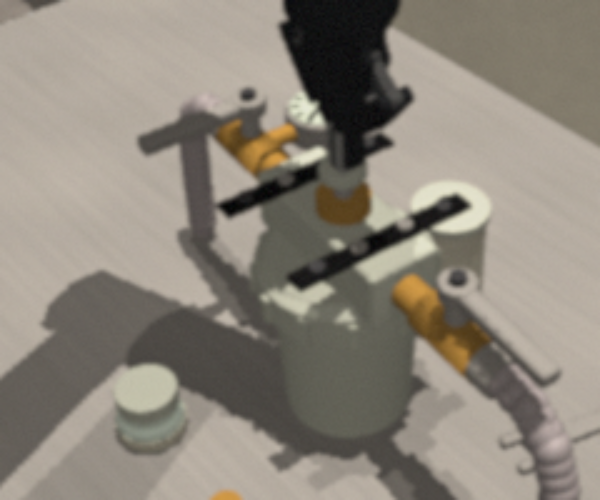

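The picture shows the fingers on the knob, pressed down towards its brass seat (343,180), the inlet lever square across (145,143)–(248,100), and the outlet lever open. The tool height gives about 7 mm of travel and the force about 6.8 mm, both inside the band. I'll hold the same target with camera calls for 3.5 s, check it's steady, then hand in.

```bash
python3 - <<'E'
from h import *
F=[]
for i in range(70):
    imaging.get_image("side"); st=readout.read_state(); F.append([st["contact_force"][2],st["position"][2]])
F=np.array(F); print(F.mean(0),F.min(0),F.max(0),st["clock"])
ok=F[:,0].min()>5.5 and F[:,0].max()<11 and 238.5<F[:,1].min() and F[:,1].max()<242.5
print(ok)
if ok: print(arm.job_done())
E
```

```text
[  8.0486909 240.7257166] [  6.54789874 240.69764071] [  9.72023569 240.75042126] 12.45
True
the job is handed in; nothing more can be done
None
```

I shut the inlet valve, then pressed the relief knob about half way, held it, and handed the job in at 12.45 s while still holding it. No verdict was reported.

- **Inlet valve:** I swung the lever with the closed fingers until the force jumped to 11.8 N at its stop. Two camera views put it at -5.3° in the world, square to the pipe (expected about -5.5°).
- **Relief knob:** I held it at one target for 4.5 s. The finger height was 240.7 mm, steady to ±0.03 mm over the last 3.5 s, which puts the knob about 7.3 mm down. The mean force was 8.0 N (6.5–9.7 N), which gives about 6.8 mm. The two estimates differ by about 0.5 mm, and both are inside the 5–11 mm band.
- **Sideways force:** There was also a steady push of about 4 N sideways on the fingers during the hold. I left it because nothing moved.
- **Outlet and bystanders:** The last picture showed the outlet lever still open. The jar and cartridge looked unmoved. The fitting and wrench were only partly in frame in that last picture, but I never reached near them. I judged the bystanders by eye and did not re-measure their positions.

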